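# Take the blue seed box off its studs and stand it on the balance

## Task

The blue seed box has to be weighed. Slide it straight up until the stud heads are at the wide ends of its keyholes, lift it off the studs away from the board, and set it down gently, standing upright in the middle of the balance pan. Leave the red box hanging where it is.

Things in the scene. Friction and masses are not known exactly. Their poses are not given: they have to be found in the camera images.
- blue_box_mid (a point): Blue lidded box, 0.25-0.5 kg, hung on the board; body 60 (x) x 72 (y) x 85 high. On its lid, centred, a grip block 28 x 28, 50 high, its centre 42.5 above this point. Point: box middle, 67.5 above the underside. x: out from the board, z up. Back plate 170 wide, 5 thick, 90 high, a keyhole 60 each side of middle: slot 10 wide on top, wide end 30 x 30 below. No latch. Sizes in mm.
- red_box_mid (a point): The same kind of box in red, hanging on the other pair of studs of the same board, 220 mm beside the blue one (which side varies). It stays there. Same point and axes. Its top is 160 mm above the table.
- board: White upright board, fixed, 440 mm long (y), top edge 125 mm up; origin at table height, middle of its front face; x points out of that face, to the boxes. Each box hangs on 2 studs: 7 mm thick, heads 15 mm across, 11 mm out from the board. Raising a box 41 mm (34 to 49) puts the heads in the middle of the wide ends; it then comes off along x, clear after 15 mm.
- pan (a point): Centre of the top face of the balance's steel pan, 180 x 180 mm, flat, rigid and level, 80 mm above the table. The balance is a low white bench instrument, 300 x 220 mm, fixed, with a green display. Axes: z up, x towards the display.
Mind the look-alikes: they are no part of the job. What is shaped like the part that bears blue_box_mid but green is not meant.

How it is judged:
By the outcome, as a careful person would: the job done as asked, in the order asked, and still so for the second after the job is handed in, with the robot touching nothing.
It also fails if it takes over 51 s, if anything falls off the work surface, if the arm or the gripper's body presses on something with over 40 N, if the wrist force passes 120 N, or if a joint passes its speed limit or range.

## Robot

A 6-joint arm with a two-finger parallel gripper is mounted at the origin on the work surface. World frame = base frame: x ahead of the robot, y to its left, z up, the work surface at z = 0. Lengths are in m, angles in rad, forces in N, time in s.
With the tool pointing down it reaches from about 0.3 to 0.875 m from the base axis. Payload 6.4 kg.
Tool frame: the origin (TCP) lies midway between the tips of the shut fingers; the grasp point (between the pads) lies 19 mm behind it; z points along the fingers, y is the line along which they close (so a half turn about z gives the same grasp; the last joint's range is limited). The gripper opens to 85 mm and grips with 20 to 120 N. Pads are 22 mm wide; open, the fingers measure 114 mm over their backs; the gripper's body (76 mm by 85 mm) begins 54 mm behind the grasp point. The pads swing forward as they close: fully open they stand 13 mm farther back than shut.
Start: joints at [-1.345, 0.181, 1.607, -0, 1.354, -0.206], TCP at [0.241, -0.522, 0.231] pointing down, gripper open.
Joint ranges: [-2.99, 2.99], [-0.89, 2.07], [0.3, 2.58], [-1.14, 4.28], [0, 2.63], [-3.12, 3.12]. Speed limits (rad/s): [2.57, 2.57, 3.01, 3.14, 3.14, 3.14].

## Interface

Orientations are given as a unit quaternion [w, x, y, z].
In Python, from bench import status, camera, ctrl gives the robot as it stands. The module is installed in compiled form; this text tells all that it offers.
- The arm moves only by the shell command python3 -m handwheel 'ROWS'. ROWS is JSON, a list that holds one entry, the list of rows, each a list of 7 numbers: the opening, from -1 (shut) to 1 (fully open), then the shift along the tool's x, y, z in cm, then the turn, a rotation vector about the tool's x, y, z in degrees. A call has 1 to 10 rows; each row is the pose to reach, as a shift and turn from the pose commanded when the call began, along the tool's axes at that moment; what a row does not reach only later rows make up. A row lasts 1/8 s, in which the tool goes at most 62.5 mm and 10.7 degrees, less where a joint would pass 70% of its speed; a pose out of reach is approached as far as the arm can. A call with a gripper value outside its range is refused whole. The fingers move at their own pace and stop on an object; the grip force is fixed at half the most. Time passes only in rows, so rows that repeat a pose let the fingers close. It gives the time, the measured TCP pose, the force, the opening and the grip force at its end, in the units of the state.
- status.get_obs(): the state, without advancing time (a new reading comes with each control period).
- camera(name): name is "side" or "top" or "wrist"; returns a dict with "frame" (400x640x3 uint8, blue, green, red), "depth" (400x640 float32, m along the optical axis (not along the pixel's ray), 0 where there is no reading), "fx", "fy", "cx", "cy" (pixels), "extrinsics" (4x4, takes a point from camera to world coordinates); the wrist camera has in their place "hand_eye" (4x4, takes a point from camera to tool coordinates, whose origin is the TCP and whose axes are the flange's). Camera axes: x right, y down, z forward; pixel columns grow to the right and rows downward; lengths in m; the calibration is good to about 2 mm. The wrist camera is an equidistant fisheye: a pixel r from the principal point sees the ray r / f radians off the axis. A picture is of the moment at which its call begins: read the wrist's pose just before it.
- ctrl.hand_in(): hands the job in; it is judged then, once.
The state is a dict: "time_s": time; "q": joint angles; "dq": joint speeds; "joint_efforts": joint torques, N m; "eef_pos": TCP position; "eef_rot": TCP orientation; "wrist_force": force on the tool from outside, world axes, zero at the start; "torque": the same for the moment, N m; "opening": opening from 0.0 (shut) to 1.0 (fully open); "grasp_force": force on a finger pad.
Only numpy, scipy, OpenCV 4.12 (cv2) and the standard library are available. Lean on these libraries where they do the work, as an engineer would, in place of code of your own. Each camera call takes 0.05 s, during which the arm holds its last target. There are 200 camera calls.

## Working session

There is one attempt and no reset: what is moved stays moved. The work goes in short steps, Python scripts to look and compute and a shell command to move; the robot and the scene stay as the last step left them, time stands still between calls to the robot, and variables do not carry over. Pictures are saved under pics/ and viewed, at most 10 in all, crops included, and the job is handed in when it is done.

```bash
mkdir -p pics
python3 - <<'E'
from bench import status,camera
import cv2,numpy as np,pickle
o=status.get_obs();print(o['time_s'],o['eef_pos'],o['eef_rot'],o['wrist_force'],o['opening'])
d={n:camera(n) for n in('top','side')}
pickle.dump(d,open('d.pkl','wb'))
for n in d:
    cv2.imwrite(f'pics/{n}.png',d[n]['frame']);print(n,np.round(d[n]['extrinsics'],3).tolist(),d[n]['fx'],d[n]['cx'],d[n]['cy'],(d[n]['depth']>0).mean())
E
```

```text
0.0 [ 0.24054493 -0.52167564  0.23038782] [-8.63903162e-04  9.76784634e-01  2.14221922e-01  5.81381894e-06] [ 0.26556283  0.09385222 -0.23494864] 1.0072060920111323
top [[-0.014, -0.991, 0.135, 0.355], [-1.0, 0.012, -0.018, 0.019], [0.017, -0.135, -0.991, 0.872], [0.0, 0.0, 0.0, 1.0]] 371.47632241010183 319.08600993558775 197.9031908640397 0.99616015625
side [[-0.992, -0.086, 0.097, 0.359], [-0.129, 0.688, -0.714, 0.838], [-0.005, -0.72, -0.694, 0.927], [0.0, 0.0, 0.0, 1.0]] 490.1112280285732 314.35740792766734 204.72450886878423 0.996078125
```

View pics/top.png

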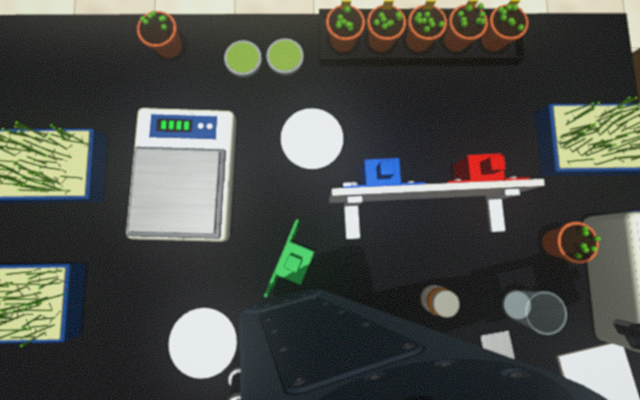

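View pics/side.png

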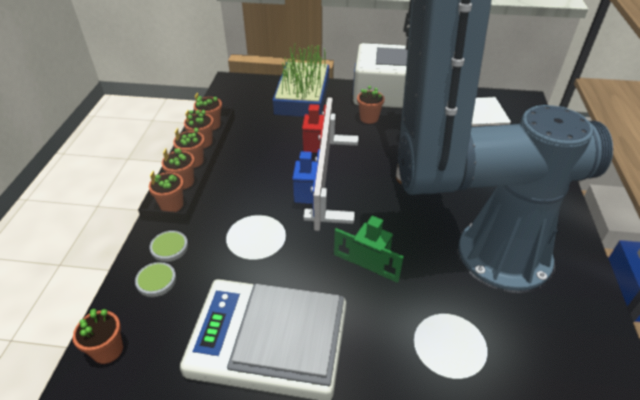

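Top view: the blue box is at (382,172) on the far (+x) side of the board, red at (485,168), and the balance at (180,175). Look-alikes are the green box (293,262) standing on the table and the red box; the blue-framed planters at (45,165) and (35,305) and the blue display panel at (183,126) share only the colour. I choose the hung blue one at (382,172) top / (306,180) side, and will check it in a crop.

```bash
cat > h.py <<'E'
import numpy as np,cv2
def cloud(c):
    v,u=np.mgrid[:400,:640];z=c['depth'];P=np.stack([(u-c['cx'])/c['fx']*z,(v-c['cy'])/c['fy']*z,z],-1)
    return P@c['extrinsics'][:3,:3].T+c['extrinsics'][:3,3]
def mask(c,col):
    h=cv2.cvtColor(c['frame'],cv2.COLOR_BGR2HSV);H,S,V=h[...,0],h[...,1],h[...,2]
    if col=='blue':return (abs(H.astype(int)-110)<12)&(S>120)&(V>60)
    if col=='red':return ((H<6)|(H>174))&(S>150)&(V>60)
    if col=='white':return (S<60)&(V>120)
E
python3 - <<'E'
import pickle,numpy as np,cv2
from h import *
d=pickle.load(open('d.pkl','rb'))
roi={'top':{'blue':(355,140,430,200),'red':(450,140,515,200),'white':(325,170,550,205)},'side':{'blue':(285,145,330,215),'red':(295,95,325,155),'white':(310,95,340,230)}}
for n,c in d.items():
    P=cloud(c)
    for col,(a,b,e,f) in roi[n].items():
        m=np.zeros((400,640),bool);m[b:f,a:e]=mask(c,col)[b:f,a:e]
        p=P[m];print(n,col,len(p),'zmax',np.percentile(p[:,2],[50,90,99]).round(4))
        if col!='white':
            for lo,hi in((.135,.20),(.085,.125)):
                q=p[(p[:,2]>lo)&(p[:,2]<hi)]
                if len(q):
                    t=q[q[:,2]>np.percentile(q[:,2],60)]
                    print('  band',lo,len(q),q.min(0).round(3),q.max(0).round(3),'med',np.median(t,0).round(4))
        else:
            q=p[(p[:,2]>.117)&(p[:,2]<.135)]
            r=cv2.minAreaRect((q[:,:2]*1000).astype(np.float32));print('  edge',len(q),r,cv2.boxPoints(r).round().tolist())
    # pan
    a,b,e,f={'top':(120,100,245,250),'side':(180,270,350,398)}[n]
    m=np.zeros((400,640),bool);m[b:f,a:e]=1
    m&=(P[...,2]>.07)&(P[...,2]<.09);h=cv2.cvtColor(c['frame'],cv2.COLOR_BGR2HSV)
    g=m&(h[...,2]<205)&(h[...,1]<50);g=cv2.morphologyEx(g.astype(np.uint8),cv2.MORPH_OPEN,np.ones((7,7)))>0
    for k in (g,m):
        r=cv2.minAreaRect((P[k][:,:2]*1000).astype(np.float32));print('pan',k.sum(),r,np.median(P[k],0).round(4))
s=d['side']['frame'][90:290,240:440];cv2.imwrite('pics/c1.png',cv2.resize(s,None,fx=3,fy=3,interpolation=cv2.INTER_CUBIC))
E
```

```text
top blue 1157 zmax [0.1097 0.1589 0.1612]
  band 0.135 249 [ 0.498 -0.143  0.135] [ 0.527 -0.115  0.162] med [ 0.5117 -0.1297  0.1601]
  band 0.085 749 [ 0.482 -0.214  0.085] [ 0.543 -0.07   0.125] med [ 0.4967 -0.1245  0.1108]
top red 1271 zmax [0.1092 0.1582 0.1611]
  band 0.135 290 [ 0.505 -0.363  0.135] [ 0.534 -0.334  0.162] med [ 0.5199 -0.3488  0.1595]
  band 0.085 719 [ 0.49  -0.395  0.085] [ 0.551 -0.268  0.125] med [ 0.5063 -0.3355  0.1106]
top white 2009 zmax [0.1234 0.1257 0.1274]
  edge 1424 ((478.2276916503906, -240.6192169189453), (14.7529935836792, 439.6327819824219), 1.9769773483276367) [[463.0, -21.0], [478.0, -461.0], [493.0, -460.0], [478.0, -21.0]]
pan 2654 ((486.16912841796875, 351.3353576660156), (110.04924774169922, 181.4114532470703), 86.59124755859375) [0.4992 0.3697 0.0797]
pan 6961 ((483.676025390625, 315.2478942871094), (181.163818359375, 182.8375244140625), 87.68673706054688) [0.4819 0.3146 0.0797]
side blue 992 zmax [0.1093 0.1539 0.163 ]
  band 0.135 171 [ 0.498 -0.143  0.135] [ 0.526 -0.11   0.165] med [ 0.5128 -0.1259  0.1617]
  band 0.085 457 [ 0.482 -0.198  0.085] [ 0.543 -0.06   0.125] med [ 0.5103 -0.1143  0.1133]
side red 671 zmax [0.1099 0.1538 0.1637]
  band 0.135 113 [ 0.505 -0.36   0.135] [ 0.533 -0.328  0.165] med [ 0.52   -0.3464  0.1616]
  band 0.085 315 [ 0.493 -0.385  0.085] [ 0.549 -0.306  0.124] med [ 0.5226 -0.3364  0.1131]
side white 1182 zmax [0.1086 0.1279 0.13  ]
  edge 547 ((478.41583251953125, -235.75233459472656), (15.980520248413086, 439.7183532714844), 2.013822078704834) [[463.0, -16.0], [478.0, -456.0], [494.0, -455.0], [479.0, -16.0]]
pan 7199 ((484.9135437011719, 315.8375549316406), (182.8078155517578, 182.51441955566406), 88.02488708496094) [0.482  0.3265 0.0815]
pan 7338 ((483.6668701171875, 319.92181396484375), (191.6963653564453, 193.5309295654297), 87.24095153808594) [0.4821 0.3267 0.0815]
```

View pics/c1.png

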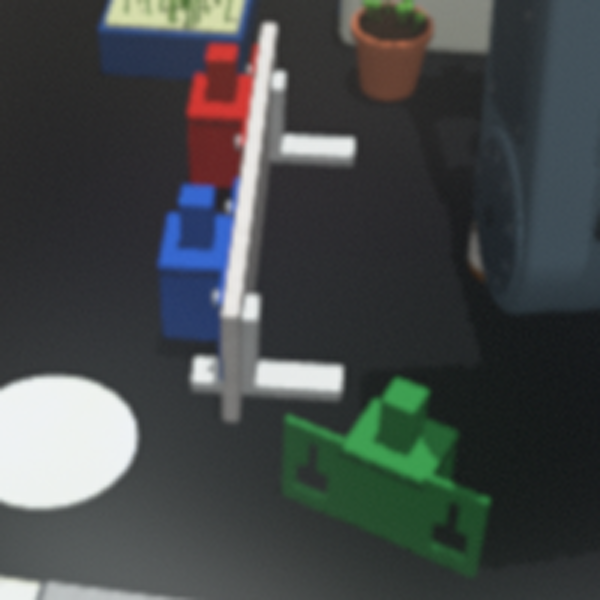

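The crop confirms the blue box hanging on the near studs of the white board, its grip block at crop (197,215), red farther along, and green freestanding with keyholes. The grip block centre is about (0.512,-0.129), its top at 0.160, and the board yaw +2°. I'll move above it.

```bash
python3 -m handwheel '[[[1,5,-3,-1,0,0,3],[1,10,-6,-1,0,0,6],[1,15,-9,-1,0,0,9],[1,20,-12,-1,0,0,12],[1,25,-15,-1,0,0,15],[1,30,-18,-1,0,0,18],[1,35,-21,-1,0,0,21],[1,41.1,-24.2,-1,0,0,22.7],[1,41.1,-24.2,-1,0,0,22.7],[1,41.1,-24.2,-1,0,0,22.7]]]'
python3 - <<'E'
from bench import status,camera
import cv2,numpy as np,pickle
o=status.get_obs();c=camera('wrist');pickle.dump((o,c),open('w.pkl','wb'));cv2.imwrite('pics/w1.png',c['frame'])
print(o['time_s'],o['eef_pos'],o['eef_rot'],c['fx'],c['cx'],c['cy'],np.round(c['hand_eye'],3).tolist())
E
```

```text
time_s: 1.35
eef_pos: [0.5124, -0.13, 0.2408]
eef_rot: [-0.0, 1.0, 0.019, -0.001]
wrist_force: [0.1, -1.6, 0.1]
opening: 1.0
grasp_force: 0.0
1.35 [ 0.51243867 -0.13003342  0.24078133] [-4.86998619e-05  9.99824904e-01  1.87032973e-02 -5.87858763e-04] 309.70691628693146 316.90735410780223 199.41744772534472 [[-0.0, -0.961, -0.276, 0.069], [1.0, -0.0, 0.0, -0.001], [-0.0, -0.276, 0.961, -0.143], [0.0, 0.0, 0.0, 1.0]]
```

View pics/w1.png

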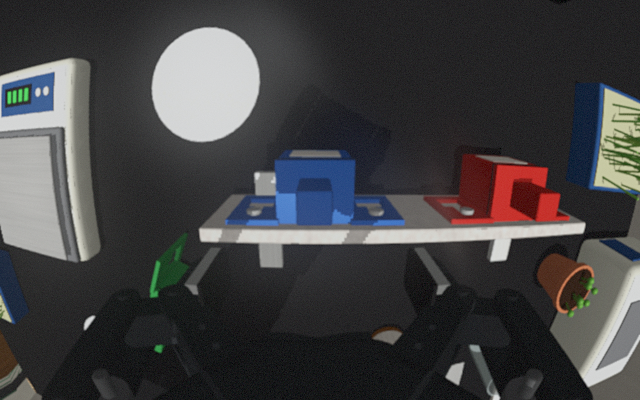

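The gripper is above the blue block (wrist pixel 315,198), centred to within 1–2 mm, and the red box is off to the right. I'll descend, then close.

```bash
python3 -m handwheel '[[[1,0,-0.1,3,0,0,0],[1,0,-0.1,6,0,0,0],[1,0,-0.1,8.5,0,0,0],[1,0,-0.1,10.5,0,0,0],[1,0,-0.1,12,0,0,0],[1,0,-0.1,12,0,0,0],[0,0,-0.1,12,0,0,0],[-1,0,-0.1,12,0,0,0],[-1,0,-0.1,12,0,0,0],[-1,0,-0.1,12,0,0,0]]]' && python3 -m handwheel '[[[-1,0,0,0,0,0,0],[-1,0,0,0,0,0,0],[-1,0,0,0,0,0,0],[-1,0,0,0,0,0,0]]]'
```

```text
time_s: 2.65
eef_pos: [0.5132, -0.1293, 0.122]
eef_rot: [0.0, 1.0, 0.018, 0.001]
wrist_force: [0.1, 1.6, 3.8]
opening: 0.323
grasp_force: 59.6
time_s: 3.15
eef_pos: [0.5133, -0.1293, 0.1219]
eef_rot: [0.0, 1.0, 0.018, 0.001]
wrist_force: [1.5, 3.0, 5.6]
opening: 0.318
grasp_force: 59.9
```

```bash
python3 -m handwheel '[[[-1,0,0,-0.5,0,0,0],[-1,0,0,-1,0,0,0],[-1,0,0,-1.5,0,0,0],[-1,0,0,-2,0,0,0],[-1,0,0,-2.5,0,0,0],[-1,0,0,-3,0,0,0],[-1,0,0,-3.5,0,0,0],[-1,0,0,-4.1,0,0,0],[-1,0,0,-4.1,0,0,0],[-1,0,0,-4.1,0,0,0]]]'
python3 - <<'E'
from bench import status,camera
import cv2,numpy as np,pickle
from h import *
c=camera('wrist');cv2.imwrite('pics/w2.png',c['frame'][100:300,180:460].repeat(2,0).repeat(2,1))
c=camera('top');P=cloud(c);m=mask(c,'blue');m[:140]=0;m[205:]=0;m[:,:330]=0;m[:,440:]=0;p=P[m]
print(status.get_obs()['torque'],len(p),np.percentile(p,[1,50,99],axis=0).round(4))
E
```

```text
time_s: 4.4
eef_pos: [0.5128, -0.1296, 0.1626]
eef_rot: [0.0, 1.0, 0.018, 0.0]
wrist_force: [1.9, -0.1, -1.5]
opening: 0.32
grasp_force: 59.6
[-0.06490221 -0.68685959 -0.00219281] 48 [[ 0.4081 -0.2691 -0.0027]
 [ 0.488  -0.2136  0.1523]
 [ 0.5208 -0.0596  0.5734]]
```

View pics/w2.png

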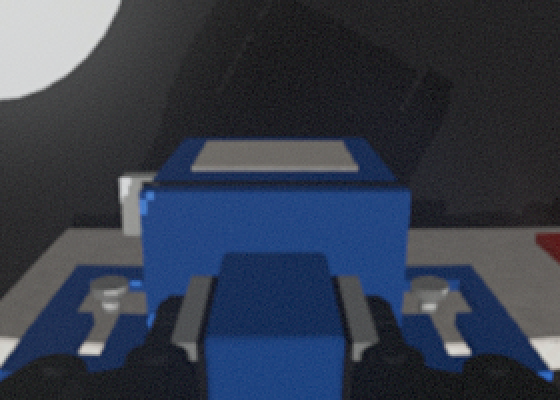

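The wrist crop shows both stud heads, at (110,290) and (430,290), in the wide ends. I'll pull straight out along board x and watch the force.

```bash
python3 -m handwheel '[[[-1,0.3,0,0,0,0,0],[-1,0.6,0,0,0,0,0],[-1,0.9,0,0,0,0,0],[-1,1.2,0,0,0,0,0]]]' && python3 -m handwheel '[[[-1,0.5,0,0,0,0,0],[-1,1,0,0,0,0,0],[-1,1.5,0,0,0,0,0],[-1,2,0,0,0,0,0],[-1,3,0,0,0,0,0],[-1,4,0,0,0,0,0],[-1,5,0,0,0,0,0],[-1,5,0,0,0,0,0]]]'
python3 - <<'E'
from bench import status,camera
import cv2
o=status.get_obs();c=camera('side');cv2.imwrite('pics/s2.png',c['frame']);print(o['eef_pos'],o['wrist_force'],o['torque'])
E
```

```text
time_s: 5.0
eef_pos: [0.5246, -0.1289, 0.1621]
eef_rot: [-0.0, 1.0, 0.018, -0.0]
wrist_force: [0.0, -0.0, -3.0]
opening: 0.32
grasp_force: 59.5
time_s: 6.0
eef_pos: [0.5753, -0.1272, 0.1622]
eef_rot: [0.0, 1.0, 0.018, 0.0]
wrist_force: [-0.3, -0.5, -3.5]
opening: 0.32
grasp_force: 59.6
[ 0.57533039 -0.12720961  0.16220114] [-0.27526544 -0.532127   -3.45062227] [ 0.00404414 -0.00822144  0.01392326]
```

View pics/s2.png

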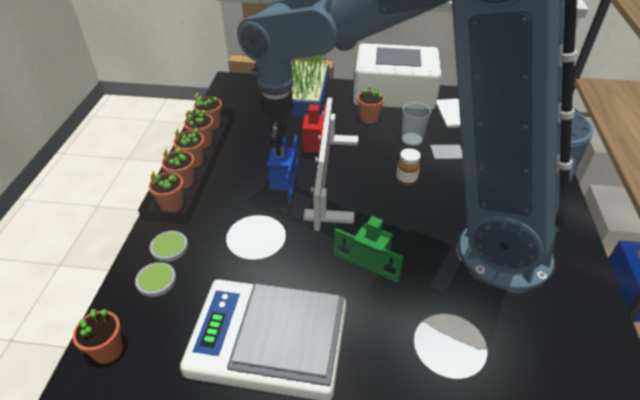

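The box is free of the studs (about 3.5 N of weight) and the red box still hangs at (313,125). I'll raise it, then carry it across over the pan.

```bash
python3 -m handwheel '[[[-1,0,0,-2,0,0,0],[-1,0,-1,-4.5,0,0,0],[-1,0,-4,-7,0,0,0],[-1,0,-8,-8,0,0,0],[-1,0,-12,-8,0,0,0.5],[-1,0,-16,-8,0,0,1],[-1,0,-20,-8,0,0,1.5],[-1,-0.5,-24,-8,0,0,2],[-1,-1.5,-28,-8,0,0,3],[-1,-2.5,-32,-8,0,0,4.3]]]' && python3 -m handwheel '[[[-1,-1,-4,0,0,0,0],[-1,-2.5,-7.5,0,0,0,0],[-1,-4,-10,0,0,0,0],[-1,-4.5,-12,0,0,0,0],[-1,-4.5,-12.5,0,0,0,0],[-1,-4.5,-12.5,0,0,0,0],[-1,-4.5,-12.5,0,0,0,0]]]'
python3 - <<'E'
from bench import status,camera
import cv2,numpy as np
from h import *
o=status.get_obs();p=o['eef_pos'];print(p,o['eef_rot'],o['wrist_force'],o['torque'])
c=camera('side');cv2.imwrite('pics/s3.png',c['frame'])
P=cloud(c);m=mask(c,'blue')&(np.linalg.norm(P[...,:2]-p[:2],axis=-1)<.12)&(P[...,2]>.1)
q=P[m];print(len(q),np.percentile(q,[1,50,99],axis=0).round(4))
l=q[q[:,2]<.2] # body front/side faces
hist=np.histogram(q[:,2],bins=np.arange(.11,.32,.01));print(hist[0])
E
```

```text
time_s: 7.3
eef_pos: [0.5374, 0.1928, 0.2422]
eef_rot: [0.0, 1.0, -0.02, -0.0]
wrist_force: [0.2, 0.6, -3.0]
opening: 0.325
grasp_force: 59.8
time_s: 8.18
eef_pos: [0.4987, 0.3174, 0.2422]
eef_rot: [0.0, 1.0, -0.02, -0.0]
wrist_force: [0.2, 0.0, -2.7]
opening: 0.325
grasp_force: 60.0
[0.49869835 0.3173963  0.24216135] [ 2.40534993e-04  9.99793518e-01 -2.03189877e-02 -4.61977477e-05] [ 0.21145769  0.00699503 -2.70359905] [-0.02431203 -0.03421388 -0.02135942]
918 [[0.4638 0.2384 0.158 ]
 [0.4747 0.3295 0.2312]
 [0.5236 0.4018 0.2821]]
[  0   0   0   0  18  64  20  20  19  16  12 132 575   0   1   0   7  34
   0   0]
```

View pics/s3.png

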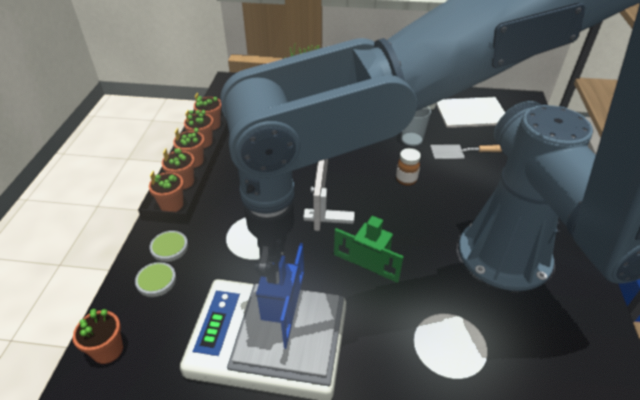

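The box hangs upright over the pan, bottom near (285,330), and has not slipped (lid at 0.231). I'll centre it and descend to about 5 mm above contact.

```bash
python3 -m handwheel '[[[-1,-0.7,0.1,1,0,0,0],[-1,-1.25,0.2,2.5,0,0,0],[-1,-1.25,0.2,4,0,0,0],[-1,-1.25,0.2,5,0,0,0],[-1,-1.25,0.2,5.5,0,0,0],[-1,-1.25,0.2,5.9,0,0,0],[-1,-1.25,0.2,5.9,0,0,0]]]' && python3 -m handwheel '[[[-1,0,0,0.1,0,0,0],[-1,0,0,0.2,0,0,0],[-1,0,0,0.3,0,0,0],[-1,0,0,0.4,0,0,0],[-1,0,0,0.4,0,0,0]]]' && python3 -m handwheel '[[[-1,0,0,0.05,0,0,0],[-1,0,0,0.1,0,0,0],[-1,0,0,0.1,0,0,0]]]'
```

```text
time_s: 9.1
eef_pos: [0.4857, 0.3169, 0.1832]
eef_rot: [0.0, 1.0, -0.02, -0.0]
wrist_force: [0.0, -0.2, -3.8]
opening: 0.323
grasp_force: 59.9
time_s: 9.72
eef_pos: [0.4855, 0.3168, 0.1792]
eef_rot: [0.0, 1.0, -0.02, -0.0]
wrist_force: [0.9, 0.6, -2.4]
opening: 0.325
grasp_force: 59.9
time_s: 10.1
eef_pos: [0.4856, 0.3168, 0.1782]
eef_rot: [0.0, 1.0, -0.02, -0.0]
wrist_force: [0.6, 0.4, -2.7]
opening: 0.322
grasp_force: 59.9
```

```bash
for i in 1; do python3 -m handwheel '[[[-1,0,0,0.05,0,0,0],[-1,0,0,0.1,0,0,0],[-1,0,0,0.1,0,0,0]]]'; done; python3 -m handwheel '[[[-1,0,0,0.05,0,0,0],[-1,0,0,0.05,0,0,0],[-1,0,0,0.05,0,0,0]]]'
```

```text
time_s: 10.48
eef_pos: [0.4857, 0.3169, 0.1778]
eef_rot: [-0.0, 1.0, -0.02, 0.0]
wrist_force: [-1.7, -0.1, 2.3]
opening: 0.317
grasp_force: 60.6
time_s: 10.85
eef_pos: [0.4858, 0.3169, 0.1778]
eef_rot: [-0.0, 1.0, -0.02, 0.0]
wrist_force: [-3.5, -1.6, 5.4]
opening: 0.319
grasp_force: 61.2
```

Contact made. I'll ease off slightly, open, rise and move clear.

```bash
python3 -m handwheel '[[[-1,0,0,-0.05,0,0,0],[-1,0,0,-0.05,0,0,0],[-0.2,0,0,-0.05,0,0,0],[0.2,0,0,-0.05,0,0,0],[0.6,0,0,-0.05,0,0,0],[1,0,0,-0.05,0,0,0],[1,0,0,-0.05,0,0,0],[1,0,0,-0.05,0,0,0],[1,0,0,-0.05,0,0,0]]]' && python3 -m handwheel '[[[1,0,0,-1,0,0,0],[1,0,0,-2.5,0,0,0],[1,0,0,-4.5,0,0,0],[1,0,0,-7,0,0,0],[1,0,0,-10,0,0,0],[1,0,7,-12,0,0,0],[1,0,12,-12,0,0,0],[1,0,17,-12,0,0,0],[1,0,20,-12,0,0,0],[1,0,20,-12,0,0,0]]]'
python3 - <<'E'
from bench import status,camera
import cv2,numpy as np
from h import *
c=camera('side');t=camera('top')
im=np.vstack([c['frame'][90:400,100:480],t['frame'][90:290,60:440]]);cv2.imwrite('pics/end.png',im)
for k in (c,t):
    P=cloud(k);m=mask(k,'blue')&(np.linalg.norm(P[...,:2]-[.485,.316],axis=-1)<.1)&(P[...,2]>.085);q=P[m]
    for lo,hi in((.205,.23),(.155,.18)):
        b=q[(q[:,2]>lo)&(q[:,2]<hi)];print(len(b),np.percentile(b,[1,50,99],axis=0).round(3).tolist() if len(b) else'')
    r=mask(k,'red')&(P[...,2]>.14)&(P[...,2]<.2)&(abs(P[...,0]-.52)<.05)&(abs(P[...,1]+.35)<.05);print('red',np.median(P[r],0).round(3))
E
```

```text
time_s: 11.98
eef_pos: [0.4856, 0.3168, 0.1773]
eef_rot: [0.0, 1.0, -0.02, -0.0]
wrist_force: [0.6, 0.3, 0.7]
opening: 0.998
grasp_force: 0.0
time_s: 13.22
eef_pos: [0.4781, 0.1154, 0.2988]
eef_rot: [0.0, 1.0, -0.021, 0.001]
wrist_force: [-0.4, -0.2, -0.0]
opening: 1.001
grasp_force: 0.0
196 [[0.471, 0.304, 0.211], [0.484, 0.318, 0.217], [0.498, 0.331, 0.22]]
850 [[0.452, 0.241, 0.161], [0.469, 0.333, 0.167], [0.512, 0.399, 0.174]]
red [nan nan nan]
277 [[0.47, 0.301, 0.206], [0.484, 0.313, 0.215], [0.497, 0.329, 0.217]]
903 [[0.451, 0.238, 0.156], [0.47, 0.301, 0.165], [0.512, 0.351, 0.177]]
red [ 0.518 -0.344  0.158]
  return _methods._mean(a, axis=axis, dtype=dtype,
  ret = um.true_divide(
```

View pics/end.png

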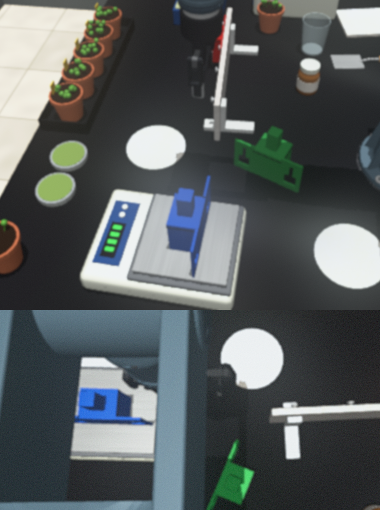

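The picture shows the blue box upright at (185,225), in the middle of the pan, with the gripper well clear. The red block is still on the board at its hanging height.

```bash
python3 -c "
from bench import ctrl
print(ctrl.hand_in())"
```

```text
the job is handed in; nothing more can be done
None
```

The blue seed box is off its studs and standing upright in the middle of the balance pan, about 1 mm from centre by my camera measurements; the red box still hangs on the board, and the job was handed in at about 13 s of the 51 s allowed.

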